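# Hold a sample bottle's base up to the code reader

## Task

Scan the sample bottle's base: first slide the black brightness grip of the code reader along its track until it lines up with the green pointer, without shifting the pointer. Then draw the white sample bottle up out of its holder, tilt it, and hold it raised with its underside facing the reader's leaning blue window, square to it, centred on it and about 6 cm away from it. Finish while still holding the bottle still there, touching neither reader nor holder with it, and leave the box, red cap, tape roll and pen where they are.

Things in the scene. Friction and masses are not known exactly. Their poses are not given: they have to be found in the camera images.
- reader: code reader, fixed: grey foot plate 200 x 200 mm, top 22 mm above the worktop, carrying a tilted white head at the back and the brightness slider across its front. Origin under the centre of the foot; its x points from the slider to the head, y to the left along the slider, z up. It stands at a different place and yaw each time, on either the left or the right of the holder
- window (a point): centre of the blue 60 x 60 mm window on the white head (110 x 120 x 40 mm), 107 mm above the worktop. Its z axis is the window's outward normal, leaning 40 degrees from vertical toward the slider side (up and back toward the robot); its y is the reader's y; its x points up along the window's slope. The head's highest edge is about 141 mm above the worktop; the window point lies about 103 mm behind the slider track in the reader's x
- brightness (a joint): travel of the brightness grip along the reader's y, 0 (right end) to 0.12 m (left end); it slides with about 1.5 N friction and stays where it is left. It is lined up with the pointer when it reads the same as pointer
- brightness_top (a point): centre of the top of the black brightness grip, 76 mm above the worktop; the grip is an upright block 28 mm (reader x) x 20 mm (reader y) x 40 mm tall on an aluminium track 40 mm wide whose top is 36 mm above the worktop. Axes as the reader's
- pointer (a joint): place of the green pointer along the reader's y, on the same scale as brightness; stiff (8 N), not to be moved
- pointer_tip (a point): top of the nib of the green pointer, a 12 mm wide block beside the track on its head side, its top 40 mm above the worktop; axes as the reader's
- holder: fixed white block 80 x 80 mm, top 50 mm above the worktop, on a 104 mm square aluminium foot 5 mm thick; one round well of 57 mm diameter, 35 mm deep. Origin under its centre, z up
- well (a point): centre of the well's mouth, 50 mm above the worktop; z up
- bottle_centre (a point): centre (half-way up) of the white sample bottle: 103 mm tall, round body of 54 mm diameter up to about 75 mm, white cap of 46 mm diameter at 85 to 103 mm, about 0.11 kg. It stands upright in the well, its base 15 mm above the worktop, so 68 mm of it show above the holder. z is its axis, from base to cap
- bottle_base (a point): centre of the bottle's underside, 51.5 mm below bottle_centre; z toward the cap
- sample_bottle: the same bottle; origin at the centre of its underside, z toward the cap
- slide_box: bystander: flat pale box 65 x 100 x 18 mm lying, loose; origin under its centre
- spare_red_cap: bystander: red cap 63 mm across, 24 mm tall, loose; origin under its centre
- tape_roll: bystander: roll of tan tape 100 mm across, 25 mm tall, loose; origin under its centre
- marker_pen: bystander: red and white pen 135 mm long, 17 mm thick, loose; origin under its centre
Not all that is in view belongs to the job. Of the things that look like the holder, take the one that is farthest from the robot's base at the start. Leave any turquoise look-alike of the sample_bottle alone.

How it is judged:
On the way, in this order (a step that is already met when the one before it is completed fails the run):
1. brightness grip at rest within 6 mm of the pointer, bottle still in its well (y of brightness_top in the frame of pointer_tip between -0.006 and 0.006 m and velocity of joint brightness between -0.01 and 0.01 m/s and z of bottle_base in the frame of well below -0.025 m), for 0.2 s.
2. the gripper has the bottle's underside above the holder's top (z of bottle_base in the frame of well above 0.01 m and contact force between sample_bottle and the fingers above 1 N), for 0.1 s.
At the end, for the whole second after the job is handed in: Bottle held still in the gripper, touching neither reader nor holder; underside over 100 mm up, facing the window at 35 to 85 mm along its normal, within 20 mm of its centre each way, axis within 12 degrees of the normal; brightness grip within 6 mm of the pointer (y of brightness_top in the frame of pointer_tip between -0.006 and 0.006 m and x of bottle_base in the frame of window between -0.02 and 0.02 m and y of bottle_base in the frame of window between -0.02 and 0.02 m and z of bottle_base in the frame of window between 0.035 and 0.085 m and z of bottle_centre in the frame of window above 0.075 m and angle between the z axis of bottle_base and the z axis of window, either way round below 0.21 rad and height (world z) of bottle_base above 0.1 m and contact force between sample_bottle and reader below 0.3 N and contact force between sample_bottle and holder below 0.3 N and contact force between sample_bottle and the fingers above 1 N and linear speed of sample_bottle below 0.02 m/s); the arm keeps its last pose, push and grip.
It fails at once if a bystander (box, red cap, tape roll or pen) is moved more than 30 mm (distance of any of slide_box, spare_red_cap, tape_roll, marker_pen from where it was at the start of the episode above 0.03 m).
It fails at once if the green pointer is shifted more than 5 mm (distance of pointer_tip from where it was at the start of the episode above 0.005 m).
It also fails if it takes over 58 s, if anything falls off the work surface, if the arm or the gripper's body presses on something with over 40 N, if the wrist force passes 120 N, or if a joint passes its speed limit or range.

## Robot

A 6-joint arm with a two-finger parallel gripper is mounted at the origin on a cart in front of the work surface, level with it; the furniture and walls round the work are solid. World frame = base frame: x ahead of the robot, y to its left, z up, the work surface at z = 0. Lengths are in m, angles in rad, forces in N, time in s.
With the tool pointing down it reaches from about 0.35 to 0.775 m from the base axis. Payload 7.3 kg.
Tool frame: the origin (TCP) lies at the centre of the arm's flange, where the gripper is bolted on; the fingertips stand 178 mm ahead of it and the grasp point (between the pads) lies 159 mm ahead of it; z points along the fingers, y is the line along which they close (so a half turn about z gives the same grasp; the last joint's range is limited). The gripper opens to 92 mm and grips with 3 to 60 N. Pads are 19 mm wide; open, the fingers measure 130 mm over their backs; the gripper's body (75 mm by 190 mm) begins 47 mm behind the grasp point.
Start: joints at [-1.324, 0.342, 1.524, -0, 1.275, -0.146], TCP at [0.201, -0.485, 0.405] pointing down, gripper open.
Joint ranges: [-2.53, 2.53], [-0.77, 2.02], [0.04, 2.7], [-1, 4.14], [0.28, 2.66], [-3.11, 3.11]. Speed limits (rad/s): [2.57, 2.57, 3.14, 3.14, 3.14, 3.14].

## Interface

Orientations are given as [roll, pitch, yaw] about the fixed x, y, z axes, in that order (R = Rz(yaw) Ry(pitch) Rx(roll)).
In Python, from cell import telemetry, vision, ticket gives the robot as it stands.
- The arm moves only by the shell command python3 -m crank 'ROWS' [FORCE]. ROWS is JSON, a list of rows, each a list of 5 numbers: the gripper command: -1 is shut, 1 is fully open, values between are in proportion, then the shift along the tool's x, y, z in mm, then the turn about the tool's z in rad. In form: [[fingers, dx, dy, dz, roll], ...]. A call has 1 to 12 rows; each row is the pose to reach, as a shift and turn from the pose commanded when the call began, along the tool's axes at that moment; what a row does not reach only later rows make up. A row lasts 1/12 s, in which the tool goes at most 41.7 mm and 7.16 degrees, less where a joint would pass 70% of its speed; a pose out of reach is approached as far as the arm can. A call with a gripper value outside its range is refused whole. The fingers move at their own pace and stop on an object; FORCE is the grip in N (left out, the last holds). Time passes only in rows, so rows that repeat a pose let the fingers close. It gives the time, the measured TCP pose, the force, the opening and the grip force at its end, in the units of the state.
- telemetry.observe(): the state, without advancing time (a new reading comes with each control period).
- vision.read_camera(name): name is "scene" or "top"; returns (picture, depth): 480x640x3 uint8, red, green, blue; 480x640 float32, m along the optical axis (not along the pixel's ray), 0 where there is no reading.
- vision.get_calibration(name): a dict with "camera_matrix" (3x3 intrinsics, pixels), "rvec" (rotation vector, rad) and "tvec" (3), from world to camera coordinates, as OpenCV has them. Camera axes: x right, y down, z forward; pixel columns grow to the right and rows downward; lengths in m; the calibration is good to about 2 mm. A picture is of the moment at which its call begins. get_calibration takes no time and is no camera call.
- ticket.hand_in(): hands the job in; it is judged then, once.
The state is a dict: "time": time; "qpos": joint angles; "qvel": joint speeds; "joint_efforts": joint torques, N m; "tool_pos": TCP position; "tool_rot": TCP orientation; "contact_force": force on the tool from outside, world axes, zero at the start; "torque": the same for the moment, N m; "opening": finger opening in m; "grip_force": force on a finger pad.
Only numpy, scipy, OpenCV 4.12 (cv2) and the standard library are available. Lean on these libraries where they do the work, as an engineer would, in place of code of your own. Each camera call takes 0.05 s, during which the arm holds its last target. There are 200 camera calls.

## Working session

There is one attempt and no reset: what is moved stays moved. The work goes in short steps, Python scripts to look and compute and a shell command to move; the robot and the scene stay as the last step left them, time stands still between calls to the robot, and variables do not carry over. Pictures are saved under pics/ and viewed, at most 10 in all, crops included, and the job is handed in when it is done.

```bash
mkdir -p pics; ls; cat > h.py <<'E'
import numpy as np, cv2
from cell import telemetry, vision, ticket
def grab(n):
    im,d=vision.read_camera(n); np.savez(f'/tmp/{n}.npz',im=im,d=d); return im,d
def load(n):
    z=np.load(f'/tmp/{n}.npz'); return z['im'],z['d']
def cal(n):
    c=vision.get_calibration(n); K=np.array(c['camera_matrix'],float); R=cv2.Rodrigues(np.array(c['rvec'],float))[0]; t=np.array(c['tvec'],float).ravel(); return K,R,t
def cloud(n,d):
    K,R,t=cal(n); v,u=np.mgrid[:480,:640]
    p=np.stack([(u-K[0,2])/K[0,0]*d,(v-K[1,2])/K[1,1]*d,d],-1)
    return (p-t)@R
def ray(n,u,v,z):
    K,R,t=cal(n); r=R.T@np.linalg.inv(K)@np.array([u,v,1.]); c=-R.T@t; return c+r*(z-c[2])/r[2]
E
python3 - <<'E'
from h import *
for n in('scene','top'):
    im,d=grab(n); cv2.imwrite(f'pics/{n}0.png',im[:,:,::-1]); K,R,t=cal(n); print(n,-R.T@t,R[2],K[0,0],(d>0).mean())
s=telemetry.observe();print(s)
E
```

```text
pics
scene [0.13308083 0.8924475  0.81004156] [ 0.38546164 -0.69103299 -0.61146768] 439.41187425925705 0.9957942708333334
top [0.34971761 0.0320336  1.23510908] [ 0.18345435  0.04520219 -0.98198842] 500.28086242224646 0.996083984375
{'time': 0.1, 'qpos': array([-1.32402442e+00,  3.42677239e-01,  1.52493030e+00, -1.12826195e-05,
        1.27539928e+00, -1.46017446e-01]), 'qvel': array([ 5.10274505e-05, -2.30487409e-03, -2.38458188e-03, -3.86863517e-04,
        1.41657743e-03, -1.60316281e-03]), 'joint_efforts': array([ 1.35800747e-03, -4.32005131e+01, -2.44694227e+01,  7.19212834e-02,
        5.25828637e-02, -5.97526491e-05]), 'tool_pos': array([ 0.20093403, -0.48489809,  0.40409865]), 'tool_rot': array([-3.14019197e+00, -1.95084573e-04,  3.92792506e-01]), 'contact_force': array([0.13295309, 0.36904723, 0.97429491]), 'torque': array([ 0.04677613, -0.01427459,  0.00048908]), 'grip_force': 0.0, 'opening': 0.09206802801189638}
```

View pics/top0.png

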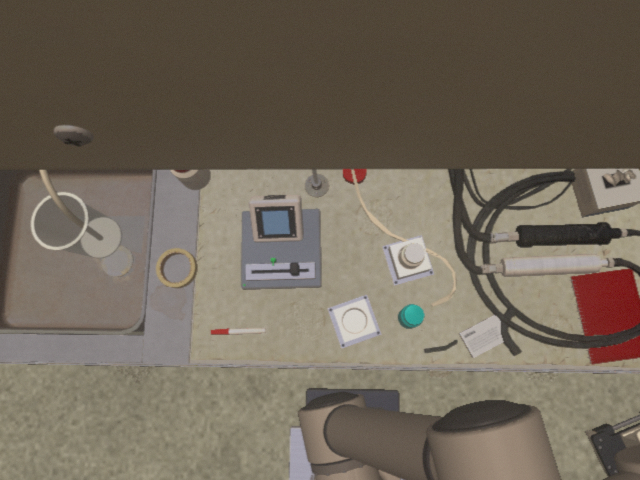

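View pics/scene0.png

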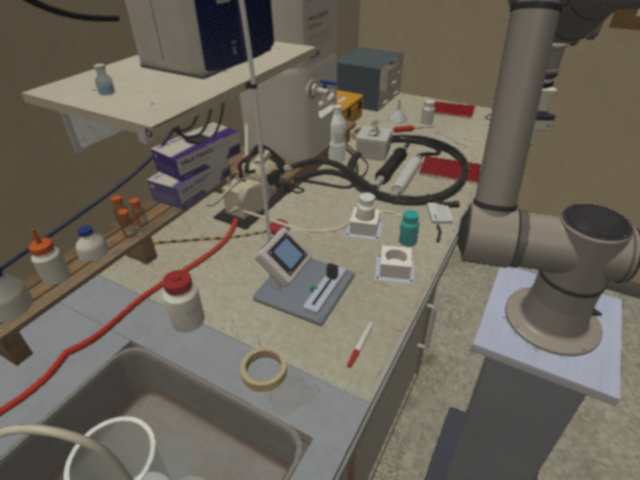

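Top view: the reader is at (281,248), with grip (295,269), pointer (273,261) and window (276,222). There are two holders. The one at (408,260) holds the white bottle and is farther from the base. The one at (354,321) is empty and nearer, and the turquoise look-alike is at (412,316). Next I measure the pieces and confirm with a crop.

```bash
python3 - <<'E'
from h import *
im,d=load('top'); P=cloud('top',d); Z=P[...,2]
hsv=cv2.cvtColor(im,cv2.COLOR_RGB2HSV)
def rep(nm,m,box):
    x0,y0,x1,y1=box; M=np.zeros_like(m);M[y0:y1,x0:x1]=m[y0:y1,x0:x1]
    n,l,s,c=cv2.connectedComponentsWithStats(M.astype(np.uint8)); 
    if n<2: print(nm,'none');return None
    k=1+s[1:,4].argmax(); q=l==k; pts=P[q]
    print(nm,s[k,4],'px',c[k].round(1),'med',np.median(pts,0).round(4),'zr',pts[:,2].min().round(3),pts[:,2].max().round(3)); return q
R=(235,185,328,295)
h,s,v=hsv[...,0],hsv[...,1],hsv[...,2]
g=rep('pointer',(h>45)&(h<80)&(s>120)&(v>60),R)
b=rep('grip top(depth)',(Z>.068)&(Z<.084),(245,255,320,290))
w=rep('window',(h>95)&(h<125)&(s>70)&(Z>.06),R)
f=rep('foot',(Z>.014)&(Z<.030),R)
t=rep('track',(Z>.031)&(Z<.042),(235,255,328,290))
for nm,q in(('foot',f),('track',t),('window',w)):
    r=cv2.minAreaRect(P[q][:,:2].astype(np.float32)*1000); print(nm,r)
# window plane
p=P[w]; c=p.mean(0); n=np.linalg.svd(p-c)[2][2]; n*=np.sign(n[2]); print('win c',c,'n',n,'tilt',np.degrees(np.arccos(n[2])),'yaw',np.degrees(np.arctan2(-n[1],-n[0])))
B=(380,232,436,286)
bt=rep('bottle cap',(Z>.108)&(Z<.13),B); ho=rep('holder top',(Z>.042)&(Z<.06),B)
print(cv2.minEnclosingCircle(P[bt][:,:2].astype(np.float32)*1000)); print(cv2.minAreaRect(P[ho][:,:2].astype(np.float32)*1000))
# obstacles high
for nm,(u,vv) in dict(shelfedge=(300,160),shelf2=(450,160),post=(317,185),post2=(314,172),holder2=(354,321),turq=(412,316)).items(): print(nm,P[vv,u].round(3))
cv2.imwrite('pics/crop.png',cv2.resize(im[170:350,230:450,::-1],None,fx=3.2,fy=3.2,interpolation=cv2.INTER_CUBIC))
E
```

```text
pointer 15 px [272.7 259.7] med [0.5439 0.2064 0.0402] zr 0.036 0.044
grip top(depth) 102 px [294.  268.4] med [0.5186 0.1509 0.0759] zr 0.07 0.081
window 413 px [275.6 221.6] med [0.6234 0.1936 0.1091] zr 0.086 0.129
foot 3482 px [283.  252.7] med [0.5666 0.1774 0.0216] zr 0.014 0.03
track 1019 px [278.5 271. ] med [0.5169 0.1985 0.0358] zr 0.031 0.042
foot ((576.8889770507812, 191.0851287841797), (199.22232055664062, 200.75120544433594), 2.460327386856079)
track ((523.5389404296875, 188.7435760498047), (52.22774887084961, 169.36048889160156), 1.8452260494232178)
window ((622.5349731445312, 193.6587371826172), (45.30246353149414, 56.72509765625), 0.05975443124771118)
win c [0.62299972 0.19324316 0.10828807] n [-0.64287282 -0.03394327  0.76522049] tilt 40.07338848138847 yaw 3.0223736276469975
bottle cap 318 px [414.4 253. ] med [ 0.549  -0.1243  0.1162] zr 0.108 0.122
holder top 640 px [408.7 258.5] med [ 0.5413 -0.114   0.0494] zr 0.042 0.06
((549.2484130859375, -125.08582305908203), 22.918184280395508)
((551.684814453125, -123.85902404785156), (80.58748626708984, 80.84878540039062), 15.869832038879395)
shelfedge [0.4   0.045 1.1  ]
shelf2 [0.401 0.002 1.099]
post [0.736 0.102 0.033]
post2 [0.74  0.105 0.119]
holder2 [0.4   0.009 0.012]
turq [ 0.409 -0.118  0.104]
```

View pics/crop.png

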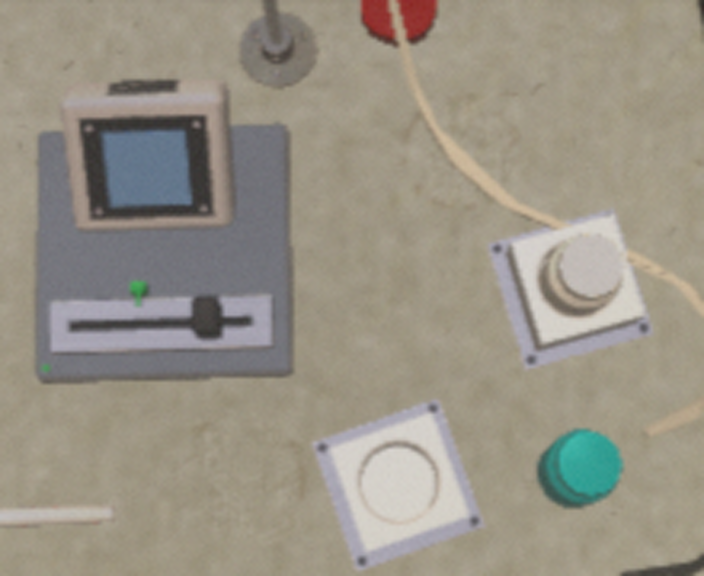

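The crop confirms the white bottle in the far holder, and the nearer holder is empty. Moves can't tilt the tool, so after lifting I'll pivot the bottle in the grip by hooking its base edge on the well rim. The slider comes first.

```bash
cat > go.py <<'E'
import sys; from h import *
from scipy.spatial.transform import Rotation as Ro
def go(x,y,z,yaw):
    s=telemetry.observe(); R=Ro.from_euler('xyz',s['tool_rot']).as_matrix()
    d=R.T@(np.array([x,y,z])-s['tool_pos'])*1000
    print('t',s['time'],'pos',s['tool_pos'].round(4),'rot',s['tool_rot'].round(3),'-> shift mm',d.round(1),'roll',round(s['tool_rot'][2]-yaw,3),'open',round(s['opening'],4),'grip',s['grip_force'],'F',s['contact_force'].round(1))
go(*map(float,sys.argv[1:5]))
E
python3 go.py .5186 .1509 .30 .042
```

```text
t 0.1 pos [ 0.2009 -0.4849  0.4041] rot [-3.14  -0.     0.393] -> shift mm [ 536.8 -465.6  104.9] roll 0.351 open 0.0921 grip 0.0 F [0.1 0.4 1. ]
```

```bash
python3 -m crank '[[1,537,-466,0,0.351],[1,537,-466,0,0.351],[1,537,-466,0,0.351],[1,537,-466,0,0.351],[1,537,-466,0,0.351],[1,537,-466,0,0.351],[1,537,-466,0,0.351],[1,537,-466,0,0.351],[1,537,-466,0,0.351],[1,537,-466,0,0.351],[1,537,-466,0,0.351],[1,537,-466,0,0.351]]' 10; python3 go.py .5186 .1509 .30 .042
```

```text
time: 1.1
tool_pos: [0.4243, -0.0363, 0.4046]
tool_rot: [3.141, 0.0, 0.042]
contact_force: [2.1, -1.2, 0.0]
opening: 0.0916
grip_force: 0.0
t 1.1 pos [ 0.4243 -0.0363  0.4046] rot [3.141 0.    0.042] -> shift mm [ 102.  -183.1  104.6] roll -0.0 open 0.0916 grip 0.0 F [ 2.1 -1.2  0. ]
```

```bash
python3 -m crank '[[1,102,-183,0,0],[1,102,-183,0,0],[1,102,-183,0,0],[1,102,-183,0,0],[1,102,-183,0,0],[1,102,-183,0,0],[1,102,-183,104,0],[1,102,-183,104,0],[1,102,-183,104,0],[1,102,-183,104,0],[1,102,-183,104,0]]' 10; python3 go.py .5186 .1509 .228 .042
```

```text
time: 2.02
tool_pos: [0.5183, 0.1485, 0.3001]
tool_rot: [3.141, 0.003, 0.042]
contact_force: [0.5, 0.3, 1.5]
opening: 0.0917
grip_force: 0.0
t 2.0167 pos [0.5183 0.1485 0.3001] rot [3.141e+00 3.000e-03 4.200e-02] -> shift mm [ 0.6 -2.5 72.1] roll -0.0 open 0.0917 grip 0.0 F [0.5 0.3 1.5]
```

```bash
python3 -m crank '[[1,0.5,-2.5,40,0],[1,0.5,-2.5,72,0],[1,0.5,-2.5,72,0],[1,0.5,-2.5,72,0],[-1,0.5,-2.5,72,0],[-1,0.5,-2.5,72,0],[-1,0.5,-2.5,72,0],[-1,0.5,-2.5,72,0],[-1,0.5,-2.5,72,0],[-1,0.5,-2.5,72,0],[-1,0.5,-2.5,72,0],[-1,0.5,-2.5,72,0]]' 10; python3 go.py .5186 .1509 .228 .042
```

```text
time: 3.02
tool_pos: [0.5187, 0.1512, 0.2287]
tool_rot: [3.141, 0.0, 0.042]
contact_force: [-0.1, -0.4, 0.5]
opening: 0.0428
grip_force: 0.0
t 3.0167 pos [0.5187 0.1512 0.2287] rot [3.141 0.    0.042] -> shift mm [-0.1  0.3  0.7] roll -0.0 open 0.0428 grip 0.0 F [-0.1 -0.4  0.5]
```

```bash
python3 -m crank '[[-1,0,0,0,0],[-1,0,0,0,0],[-1,0,0,0,0],[-1,0,0,0,0],[-1,0,0,0,0],[-1,0,0,0,0],[-1,0,0,0,0],[-1,0,0,0,0]]' 10; python3 go.py .5186 .1509 .228 .042
```

```text
time: 3.68
tool_pos: [0.5187, 0.1512, 0.2286]
tool_rot: [3.142, 0.0, 0.042]
contact_force: [0.0, -0.1, -0.3]
opening: 0.02
grip_force: 10.0
t 3.6833 pos [0.5187 0.1512 0.2286] rot [3.142 0.    0.042] -> shift mm [-0.1  0.3  0.6] roll -0.0 open 0.02 grip 9.993467330932617 F [ 0.  -0.1 -0.3]
```

Gripped at 20 mm, which matches the grip's width. Now I slide about 54 mm, open, rise and look.

```bash
python3 -m crank '[[-1,0,-12,0,0],[-1,0,-24,0,0],[-1,0,-36,0,0],[-1,0,-48,0,0],[-1,0,-54,0,0],[-1,0,-54,0,0],[-1,0,-54,0,0],[-0.3,0,-54,0,0],[-0.3,0,-54,0,0],[-0.3,0,-54,0,0],[-0.3,0,-54,0,0],[-0.3,0,-54,0,0]]' 10 && python3 -m crank '[[-0.3,0,0,-40,0],[-0.3,0,0,-80,0],[-0.3,0,40,-120,0],[0.5,0,80,-120,0],[1,0,120,-120,0],[1,0,160,-120,0],[1,0,200,-120,0],[1,0,200,-120,0],[1,0,200,-120,0]]'
cat > m.py <<'E'
from h import *
im,d=grab('top'); P=cloud('top',d); Z=P[...,2]; hsv=cv2.cvtColor(im,cv2.COLOR_RGB2HSV); h,s,v=cv2.split(hsv)
def c(m,b):
    M=np.zeros(m.shape,np.uint8); M[b[1]:b[3],b[0]:b[2]]=m[b[1]:b[3],b[0]:b[2]]
    n,l,st,_=cv2.connectedComponentsWithStats(M); q=l==1+st[1:,4].argmax(); p=P[q]; print(q.sum(),np.median(p,0).round(4)); return np.median(p,0)
g=c((h>45)&(h<80)&(s>120)&(v>60),(240,250,320,270)); b=c((Z>.068)&(Z<.084),(245,255,320,290))
print('dy',(b-g)[:2]@[-np.sin(.042),np.cos(.042)])
si,_=grab('scene')
o=np.hstack([cv2.resize(x[:,:,::-1],(390,360),interpolation=cv2.INTER_CUBIC) for x in(im[235:295,240:305],si[255:315,295:360])])
cv2.imwrite('pics/slider.png',o)
E
python3 m.py
```

```text
time: 4.68
tool_pos: [0.5164, 0.2048, 0.2288]
tool_rot: [3.141, 0.0, 0.041]
contact_force: [-0.4, -0.0, 0.1]
opening: 0.0319
grip_force: 0.0
time: 5.43
tool_pos: [0.5248, 0.0028, 0.3488]
tool_rot: [3.141, -0.0, 0.037]
contact_force: [0.3, 0.9, -0.6]
opening: 0.0681
grip_force: 0.0
13 [0.546  0.207  0.0397]
102 [0.5161 0.2054 0.0754]
dy -0.0003480344953472154
```

View pics/slider.png

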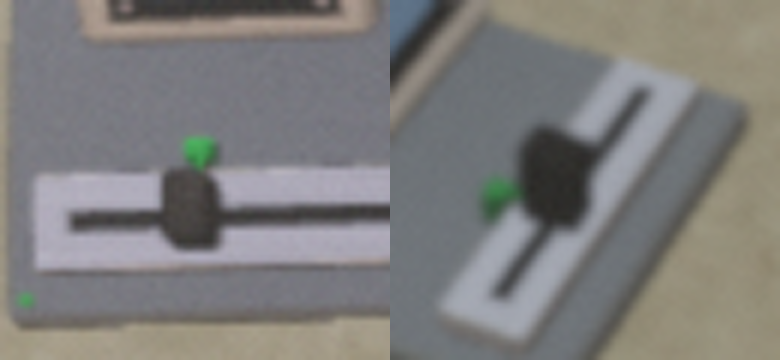

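The grip is in line with the pointer (offset −0.3 mm). In the crop the black grip at (190,210) sits opposite the green nib at (200,155), and height parallax accounts for the small lean. On to the bottle.

```bash
python3 go.py .550 -.1245 .242 .042
```

```text
t 5.5333 pos [0.5247 0.0056 0.3486] rot [-3.141  0.     0.041] -> shift mm [ 20.  131.  106.5] roll -0.001 open 0.0755 grip 0.0 F [ 0.2 -0.3  0. ]
```

```bash
python3 -m crank '[[1,20,131,0,0],[1,20,131,0,0],[1,20,131,0,0],[1,20,131,0,0],[1,20,131,0,0],[1,20,131,60,0],[1,20,131,60,0],[1,20,131,106,0],[1,20,131,106,0],[1,20,131,106,0],[1,20,131,106,0]]' 10; python3 go.py .550 -.1245 .242 .042; python3 -m crank '[[-1,0,0,0,0],[-1,0,0,0,0],[-1,0,0,0,0],[-1,0,0,0,0],[-1,0,0,0,0],[-1,0,0,0,0],[-1,0,0,0,0],[-1,0,0,0,0],[-1,0,0,0,0],[-1,0,0,0,0],[-1,0,0,0,0]]' 12
```

```text
time: 6.45
tool_pos: [0.5508, -0.1234, 0.2439]
tool_rot: [3.141, -0.001, 0.044]
contact_force: [0.6, -0.5, 1.2]
opening: 0.0916
grip_force: 0.0
t 6.45 pos [ 0.5508 -0.1234  0.2439] rot [ 3.141e+00 -1.000e-03  4.400e-02] -> shift mm [-0.9  1.1  1.9] roll 0.002 open 0.0916 grip 0.0 F [ 0.6 -0.5  1.2]
time: 7.37
tool_pos: [0.5503, -0.1249, 0.243]
tool_rot: [3.141, -0.0, 0.042]
contact_force: [-1.5, -1.5, 3.5]
opening: 0.0527
grip_force: 12.0
```

```bash
python3 -m crank '[[-1,0,0,-14,0],[-1,0,0,-28,0],[-1,0,0,-28,0],[-1,-5,0,-28,0],[-1,-10,0,-30,0],[-1,-15,0,-31,0],[-1,-20,0,-32,0],[-1,-25,0,-33,0],[-1,-30,0,-33,0],[-1,-30,0,-33,0]]' 12; python3 - <<'E'
from h import *
si,_=grab('scene'); im,_=grab('top')
o=np.hstack([cv2.resize(x[:,:,::-1],(400,400),interpolation=cv2.INTER_CUBIC) for x in(im[200:300,360:460],si[150:250,320:420])])
cv2.imwrite('pics/tilt1.png',o)
E
```

```text
time: 8.2
tool_pos: [0.5193, -0.126, 0.2756]
tool_rot: [-3.141, 0.001, 0.042]
contact_force: [1.3, -0.1, -1.4]
opening: 0.0527
grip_force: 12.0
```

View pics/tilt1.png

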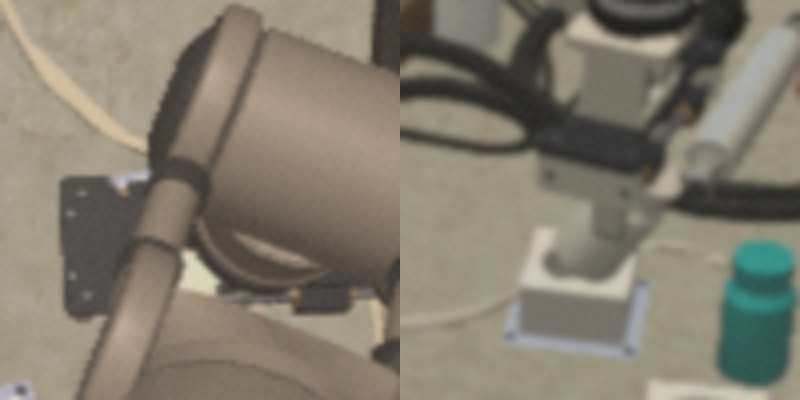

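The bottle is tilting about the pads, with the cap toward the robot and the base hooked on the rim at (565,262) in the right half. I'll continue to about 40°.

```bash
python3 -m crank '[[-1,-5,0,0,0],[-1,-10,0,1,0],[-1,-15,0,1,0],[-1,-20,0,2,0],[-1,-22,0,2,0],[-1,-22,0,2,0]]' 12; python3 -m crank '[[-1,0,0,0,0],[-1,0,0,-20,0],[-1,0,0,-40,0],[-1,0,0,-80,0],[-1,0,0,-120,0],[-1,0,0,-120,0],[-1,0,0,-120,0]]' 40
python3 go.py .541 .189 .365 .042
```

```text
time: 8.8
tool_pos: [0.4977, -0.1269, 0.2737]
tool_rot: [-3.141, 0.001, 0.042]
contact_force: [0.9, -0.2, -0.1]
opening: 0.053
grip_force: 12.0
time: 9.38
tool_pos: [0.4985, -0.127, 0.3957]
tool_rot: [3.139, -0.004, 0.042]
contact_force: [0.1, 0.6, -0.8]
opening: 0.0518
grip_force: 40.0
t 9.3833 pos [ 0.4985 -0.127   0.3957] rot [ 3.139 -0.004  0.042] -> shift mm [  55.6 -314.    30.3] roll -0.0 open 0.0518 grip 39.99920300440863 F [ 0.1  0.6 -0.8]
```

```bash
python3 -m crank '[[-1,9,-35,0,0],[-1,13,-75,0,0],[-1,17,-115,0,0],[-1,21,-155,0,0],[-1,25,-195,0,0],[-1,29,-235,0,0],[-1,33,-275,0,0],[-1,35,-300,0,0],[-1,35,-314,0,0],[-1,35,-314,0,0],[-1,35,-314,0,0]]' 40
cat > tilt.py <<'E'
from h import *
import sys
im,d=grab('scene'); P=cloud('scene',d); s=telemetry.observe(); t=s['tool_pos']; print(t,s['tool_rot'])
hsv=cv2.cvtColor(im,cv2.COLOR_RGB2HSV)
G=t-[0,0,.159]; D=P-G
K,R,tt=cal('scene'); q=K@(R@G+tt); u,v=(q[:2]/q[2]).astype(int); print('G px',u,v)
sel=(np.linalg.norm(D,axis=-1)<.095)&(d>0)&(D[...,2]<.04)
np.save('/tmp/sel.npy',sel)
o=im[:,:,::-1].copy(); 
w=70; a=o[v-w:v+w,u-w:u+w]; b=a.copy(); b[sel[v-w:v+w,u-w:u+w]]=(0,0,255)
cv2.imwrite(sys.argv[1],np.hstack([cv2.resize(x,(400,400),interpolation=cv2.INTER_CUBIC) for x in(a,b)]))
E
python3 tilt.py pics/tilt2.png
```

```text
time: 10.3
tool_pos: [0.5198, 0.1887, 0.3918]
tool_rot: [3.14, 0.004, 0.044]
contact_force: [0.7, -1.2, -1.4]
opening: 0.0523
grip_force: 40.0
[0.51995997 0.18791486 0.39216672] [3.14042392e+00 3.00465426e-03 4.22616894e-02]
G px 324 221
```

View pics/tilt2.png

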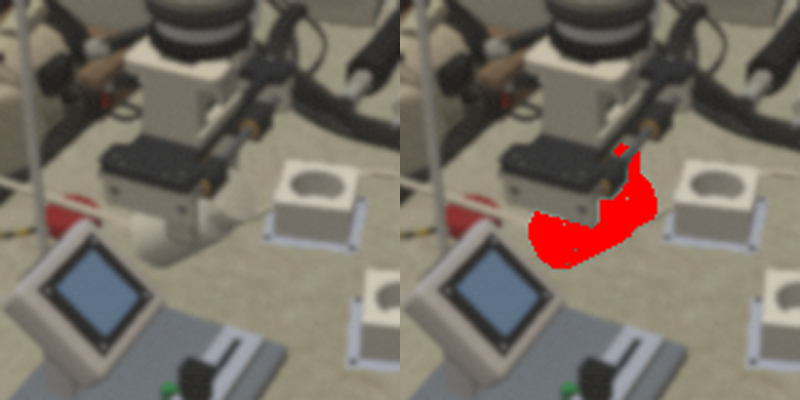

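The bottle is held tilted at (580,225) in the mask half, base toward the window. I'll fit the body's cylinder axis from the depth points.

```bash
cat > fit.py <<'E'
from h import *
from scipy.optimize import least_squares
im,d=load('scene'); P=cloud('scene',d); s=telemetry.observe(); t=s['tool_pos']; G=t-[0,0,.159]
sel=cv2.erode(np.load('/tmp/sel.npy').astype(np.uint8),np.ones((3,3)))>0
psi=.042; Rz=np.array([[np.cos(psi),np.sin(psi),0],[-np.sin(psi),np.cos(psi),0],[0,0,1]])
D=(P-G)[sel]@Rz.T*1000
D=D[(D[:,1]<30)]
def ax(p): return np.array([-np.sin(p[0])*np.cos(p[1]),np.sin(p[1]),np.cos(p[0])*np.cos(p[1])])
def f(p,Q):
    a=ax(p); r=Q-[p[2],p[3],p[4]]; r=r-np.outer(r@a,a); return np.linalg.norm(r,axis=1)-27
for th0 in(.5,.9):
    p=np.array([th0,0,0,0,0.])
    Q=D
    for k in range(4):
        a=ax(p); al=Q@a
        B=D[(D@ax(p)<5)] if k else D[D[:,2]<0]   # body side only
        reg=lambda p:np.r_[f(p,B),(p[2:]@ax(p))]
        o=least_squares(reg,p,loss='soft_l1',f_scale=1.5); p=o.x
    a=ax(p); al=np.sort(D@a); r=f(p,B)
    print('theta',np.degrees(p[0]),'side',np.degrees(p[1]),'foot of axis',p[2:].round(1),'rms',np.sqrt(np.mean(np.clip(r,-5,5)**2)).round(2),len(B),'axial',np.percentile(al,[0.5,2,98,99.5]).round(1))
    base=p[2:]+a*np.percentile(al,1); W=Rz.T@(base/1000)+G; aw=Rz.T@a
    c=np.array([.6228,.1934,.1075]); n=np.array([-np.sin(np.radians(40))*np.cos(psi),-np.sin(np.radians(40))*np.sin(psi),np.cos(np.radians(40))])
    print('base world',W.round(4),'axis',aw.round(3),'angle to n',np.degrees(np.arccos(aw@n)),'shift needed world mm',((c+.06*n-W)*1000).round(1))
E
python3 fit.py
```

```text
theta 45.23913913952863 side 0.08170463962211408 foot of axis [-2.7  1.5 -2.7] rms 1.25 213 axial [-60.5 -57.9  36.   36.8]
base world [0.5592 0.191  0.1888] axis [-0.709 -0.028  0.704] angle to n 5.239774418365921 shift needed world mm [ 25.1   0.8 -35.3]
theta 45.23913884843058 side 0.0817044887553571 foot of axis [-2.7  1.5 -2.7] rms 1.25 213 axial [-60.5 -57.9  36.   36.8]
base world [0.5592 0.191  0.1888] axis [-0.709 -0.028  0.704] angle to n 5.239774124957424 shift needed world mm [ 25.1   0.8 -35.3]
```

Tilt is 45°, which is 5° off the normal and within the 12° allowed, with a good cylinder fit. I'll move to the final pose, then check.

```bash
python3 -m crank '[[-1,5,0,8,0],[-1,10,-1,16,0],[-1,15,-1,24,0],[-1,20,-1,30,0],[-1,20,-1,30,0],[-1,20,-1,30,0],[-1,20,-1,30,0],[-1,20,-1,30,0],[-1,20,-1,30,0]]' 40; python3 tilt.py pics/final.png; python3 fit.py|tail -2; python3 m.py|tail -1
```

```text
time: 11.1
tool_pos: [0.54, 0.1901, 0.3642]
tool_rot: [-3.142, -0.001, 0.042]
contact_force: [-0.4, 0.3, -1.2]
opening: 0.0521
grip_force: 40.0
[0.54000527 0.19014609 0.36417277] [-3.14157454e+00 -7.71752299e-04  4.19314247e-02]
G px 316 229
theta 46.13119214917265 side 0.2844159646426437 foot of axis [-2.4  1.1 -2.5] rms 1.15 191 axial [-58.6 -57.2  35.5  36.1]
base world [0.5794 0.1926 0.1625] axis [-0.72  -0.025  0.693] angle to n 6.13776022725395 shift needed world mm [ 4.9 -0.9 -9. ]Traceback (most recent call last):
  File "m.py", line 6, in <module>
    g=c((h>45)&(h<80)&(s>120)&(v>60),(240,250,320,270)); b=c((Z>.068)&(Z<.084),(245,255,320,290))
  File "m.py", line 5, in c
    n,l,st,_=cv2.connectedComponentsWithStats(M); q=l==1+st[1:,4].argmax(); p=P[q]; print(q.sum(),np.median(p,0).round(4)); return np.median(p,0)
                                                         ~~~~~~~~~~~~~~~^^
ValueError: attempt to get argmax of an empty sequence
```

View pics/final.png

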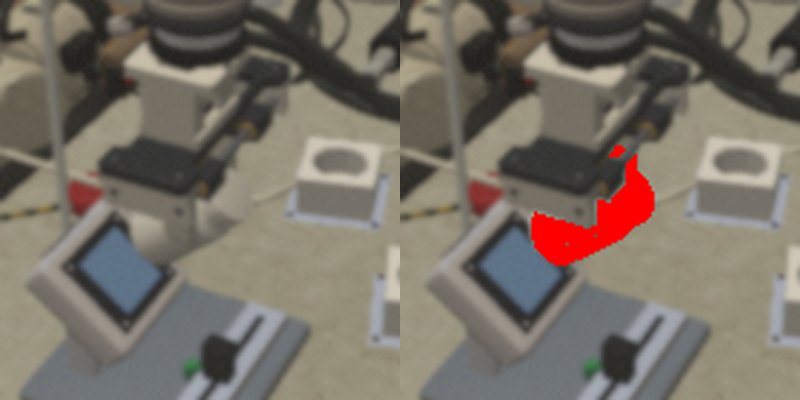

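Re-measured, the base is about 61 mm along the normal and about 3 mm off centre, with the axis about 6° off. The grip is still by the pointer and nothing is touching, so I'm handing in.

```bash
python3 -m crank '[[-1,0,0,0,0],[-1,0,0,0,0],[-1,0,0,0,0],[-1,0,0,0,0]]' 40; python3 -c "
from cell import ticket; print(ticket.hand_in())"
```

```text
time: 11.53
tool_pos: [0.5401, 0.1901, 0.3637]
tool_rot: [3.142, -0.0, 0.042]
contact_force: [-0.4, 0.2, -1.4]
opening: 0.0521
grip_force: 40.0
the job is handed in; nothing more can be done
None
```

I handed the job in at 11.5 s, verdict not shown: the grip was set within about 0.3 mm of the pointer, and the bottle is held still with its base about 61 mm from the window, about 3 mm off centre and its axis about 6° off square, by my camera measurements.

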